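Shut and bolt the sprung lid of the bearing box

TASK

The sprung lid of the green bearing box stands open: press it down until it lies level on its rubber strip, and while it is down shoot the bolt on it fully home through the keeper, so that the lid stays shut when you let go. Do it by feel: do not crush the rubber, and do not force the bolt if its nose butts against the keeper, but ease the lid a little up or down until it slips in. Leave the grease tin, funnel, jar and pump can where they stand.

Things in the scene. Friction and masses are not known exactly. Their poses are not given: they have to be found in the camera images.
- box: Green steel box, 208 mm deep (x), 240 mm wide (y), screwed to the plank. Origin: centre of its underside; x points from its front (free edge of the lid, keeper) to its back (hinge), z up. The lid's hinge pin runs along y at x = +104, z = +111 mm. The keeper stands on the front, at x = -124 to -116 mm.
- slot (a point): Where the middle of the keeper's slot is when set true: it then faces the bolt exactly with the lid at 0 rad. The keeper is a dark steel strap 40 mm wide (y), its slot 24 mm wide by 7.6 mm high, its top 10 mm above the slot's middle. It was set by hand, up to 4.5 mm too high or too low: this is not measured and must be felt. Fixed to the box, axes as the box's.
- lid (a joint): Angle of the sprung lid in rad: 0 = level, positive = free edge raised. It floats open at 0.3 to 0.45, held up by torsion springs on the hinge pin. Pressing on the knob takes about 6 N just above level; from 0.027 rad down the lid beds on the rubber strip, 2 N more per mm at the knob: about 14 N at 0 rad, 23 N at the lowest keeper setting.
- lid_edge (a point): Middle of the free edge of the lid, a green steel plate 208 mm long, 246 mm wide, 4 mm thick; this point is 214 mm from the hinge pin, in the plate's mid-plane (which passes through the pin); with the lid at 0 rad its axes are those of the box. The plate begins 6 mm from the pin. Two low guide straps for the bolt, tops 13 mm above the mid-plane, cross the lid 207 and 112 mm from the pin.
- bolt (a joint): Travel of the flat steel bolt (bar 18 mm wide, 6 mm thick, its top 9 mm above the lid's mid-plane) along the middle of the lid towards its free edge, in m: 0 = drawn back, 0.030 = fully home (end stop). Friction about 2.5 N; it stays where it is left. Its nose is 6 mm inside the lid's edge at 0, meets the keeper's face at 0.012 and leaves the slot's far side at 0.020.
- knob (a point): Middle of the bolt's upright red knob, a post 16 mm in diameter and 32 mm tall on the bolt bar (16 mm below to 16 mm above this point), square to the lid; z along the post. 146 mm from the hinge pin with the bolt drawn back, 176 mm with it home, 25 mm above the lid's mid-plane. Clear of the guide straps by about 20 mm before and behind, open to both sides.
- seal (a joint): Compression in m of the black rubber bulb strip inside the box's front, 222 mm long, 12 mm wide, 16 mm tall, on which the lid beds 200 mm from the hinge pin. 0 = free, rising when pressed. It stands 5.5 mm above where the level lid's underside comes, gives 1.1 N per mm and bottoms out hard at 11.5 mm.
- grease_tin: Squat steel grease tin with a pry lid, 100 mm in diameter, 73 mm tall; origin at its underside. Bystander.
- funnel: Yellow plastic funnel standing mouth down, 112 mm in diameter, 115 mm tall; origin at its underside. Bystander.
- jar: Glass jar with a steel cap, 72 mm in diameter, 105 mm tall; origin at its underside. Bystander.
- pump_can: Black plastic pump oil can, 84 mm in diameter, 110 mm tall to its head, with a thin spout up to 175 mm and a lever and handle reaching 70 mm to one side; origin at its underside. Bystander.

How it is judged:
By the outcome, as a careful person would: the job done as asked, in the order asked, and still so for the second after the job is handed in, with the robot touching nothing.
It also fails if it takes over 58 s, if anything falls off the work surface, if the arm or the gripper's body presses on something with over 40 N, if the wrist force passes 120 N, or if a joint passes its speed limit or range.

ROBOT

A 7-joint arm with a two-finger parallel gripper is mounted at the origin on the work surface. World frame = base frame: x ahead of the robot, y to its left, z up, the work surface at z = 0. Lengths are in m, angles in rad, forces in N, time in s.
With the tool pointing down it reaches from about 0.4 to 0.85 m from the base axis. Payload 10.4 kg.
Tool frame: the origin (TCP) lies midway between the tips of the shut fingers; the grasp point (between the pads) lies 19 mm behind it; z points along the fingers, x is the direction in which the jaws open and shut, and the axes are right-handed (so a half turn about z gives the same grasp; the last joint's range is limited). The gripper opens to 87 mm and grips with 3 to 60 N. Pads are 19 mm wide; open, the fingers measure 117 mm over their backs; the gripper's body (75 mm by 190 mm) begins 51 mm behind the grasp point.
Start: joints at [-1.199, 0.332, -0.065, 1.46, 0.022, 1.35, -0.088], TCP at [0.24, 0.577, 0.223] pointing down, gripper open.
Joint ranges: [-2.6, 2.6], [-0.5, 2.12], [-1.47, 1.34], [0.16, 2.42], [-1.27, 4.41], [0.06, 2.06], [-2.6, 2.6]. Speed limits (rad/s): [2.22, 2.22, 2.79, 2.79, 3.14, 3.14, 3.14].

INTERFACE

Orientations are given as a unit quaternion [x, y, z, w].
In Python, from bench import r gives the robot as it stands. The module is installed in compiled form; this text tells all that it offers.
- The arm moves only by the tool play_rows, never from a script. Its argument "commands" is a list of rows, each a list of 7 numbers: the shift along the world's x, y, z in cm, then the turn, a rotation vector about the world's x, y, z in rad, then the finger opening in cm, from 0 to 8.7. A call has 1 to 20 rows; each row shifts and turns the commanded pose from where the row before left it; what a row does not reach is not made up. A row lasts 1/8 s, in which the tool goes at most 62.5 mm and 10.7 degrees, less where a joint would pass 70% of its speed; a pose out of reach is approached as far as the arm can. A call is refused whole if a number of a shift passes 6.25 or a number of a turn 0.188, either way. A call with a gripper value outside its range is refused whole. The fingers move at their own pace and stop on an object; "grip_force" is the grip in N (left out, the last holds). Time passes only in rows, so rows that do not move let the fingers close. It gives the time, the measured TCP pose, the force and the opening at its end, in the units of the state.
- r.read_state(): the state, without advancing time (a new reading comes with each control period).
- r.camera(name): name is "scene" or "top" or "wrist"; returns a dict with "img" (420x560x3 uint8, red, green, blue), "K" (3x3 intrinsics, pixels), "camera_from_world" (4x4, takes a point from world to camera coordinates). Camera axes: x right, y down, z forward; pixel columns grow to the right and rows downward; lengths in m; the calibration is good to about 2 mm. A picture is of the moment at which its call begins. There is no depth.
- r.close_job(): hands the job in, once; it reports no verdict.
The state is a dict: "time": time; "joint_positions": joint angles; "joint_vel": joint speeds; "joint_torque": joint torques, N m; "ee_pos": TCP position; "eef_rot": TCP orientation; "ft_force": force on the tool from outside, world axes, zero at the start; "torque": the same for the moment, N m; "width": finger opening in m.
Only numpy, scipy, OpenCV 4.12 (cv2) and the standard library are available. Lean on these libraries where they do the work, as an engineer would, in place of code of your own. Each camera call takes 0.05 s, during which the arm holds its last target. There are 200 camera calls.

## Working session

There is one attempt and no reset: what is moved stays moved. The work goes in short steps, Python scripts to look and compute and a tool call to move; the robot and the scene stay as the last step left them, time stands still between calls to the robot, and variables do not carry over. Pictures are saved under pics/ and viewed, about 8 in all and at most 12, crops included, and the job is handed in when it is done.

Besides the shell and the picture viewer there is one more tool, called after "Request:" in YAML: its name, and indented under it one key for each argument. play_rows: Moves the arm, as the interface text tells. Its arguments: {"type":"object","properties":{"commands":{"type":"array","items":{"type":"array","items":{"type":"number"}}},"grip_force":{"type":"number"}},"required":["commands"]}

```bash
mkdir -p pics
python3 - <<'E'
from bench import r
import cv2,numpy as np,pickle
d={}
for n in("scene","top"):
    c=r.camera(n); d[n]=c; cv2.imwrite(f"pics/{n}0.png",c["img"][:,:,::-1]); 
    M=np.linalg.inv(c["camera_from_world"]); print(n,c["K"].round(1).tolist(),M.round(3).tolist())
pickle.dump(d,open("d0.pkl","wb"))
s=r.read_state(); print({k:np.round(v,3).tolist() for k,v in s.items()})
E
```

```text
scene [[453.0, 0.0, 276.6], [0.0, 453.0, 210.8], [0.0, 0.0, 1.0]] [[-0.054, 0.737, -0.674, 1.322], [0.998, 0.049, -0.027, 0.045], [0.013, -0.675, -0.738, 0.88], [0.0, 0.0, 0.0, 1.0]]
top [[427.1, 0.0, 276.8], [0.0, 427.1, 210.0], [0.0, 0.0, 1.0]] [[0.008, -0.998, 0.069, 0.528], [-1.0, -0.007, 0.017, -0.006], [-0.016, -0.069, -0.997, 1.266], [0.0, 0.0, 0.0, 1.0]]
{'time': 0.1, 'joint_positions': [-1.199, 0.333, -0.065, 1.461, 0.022, 1.35, -0.089], 'joint_vel': [-0.0, -0.0, 0.001, -0.003, 0.001, 0.001, -0.001], 'joint_torque': [0.001, -62.454, 0.025, -39.072, -0.061, 0.037, 0.0], 'ee_pos': [0.24, 0.577, 0.222], 'eef_rot': [0.832, 0.555, -0.001, 0.0], 'ft_force': [0.083, 0.915, -0.972], 'torque': [0.022, 0.003, 0.043], 'width': 0.087}
```

View pics/scene0.png

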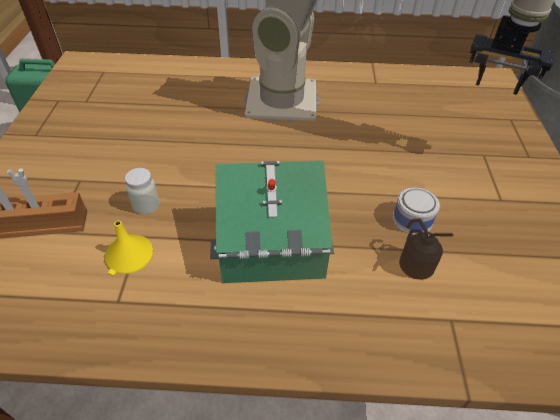

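View pics/top0.png

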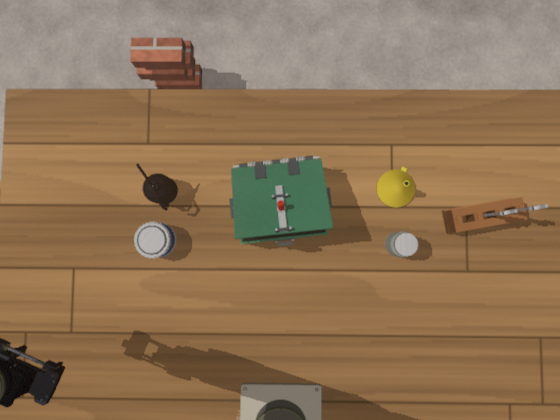

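The lid is hinged on the far side, with its free edge and the keeper towards the robot. The red knob is at about (272,184) in the scene view and (281,206) in the top view. Next I'll zoom in to pick points.

Run:
```python
import cv2,numpy as np,pickle
d=pickle.load(open("d0.pkl","rb"))
a=cv2.resize(d["scene"]["img"][150:290,205:340],None,fx=3,fy=3,interpolation=2)
b=cv2.resize(d["top"]["img"][145:255,220:345],None,fx=3,fy=3,interpolation=2)
h=max(a.shape[0],b.shape[0]); p=lambda i:np.pad(i,((0,h-i.shape[0]),(0,0),(0,0)))
cv2.imwrite("pics/crop0.png",np.hstack([p(a),p(b)])[:,:,::-1])
def red(c):
    i=c["img"].astype(int); m=(i[...,0]>120)&(i[...,1]<70)&(i[...,2]<70); m[:150]=0;m[:,:205]=0;m[:,345:]=0
    y,x=np.nonzero(m); print(len(x),x.min(),x.max(),y.min(),y.max()); return np.array([x.mean(),y.mean()])
P=[d[n]["K"]@d[n]["camera_from_world"][:3] for n in("scene","top")]
u=[red(d[n]) for n in("scene","top")]; X=cv2.triangulatePoints(P[0],P[1],u[0],u[1]).ravel(); print(u,X[:3]/X[3])
```

```text
38 269 274 180 188
37 278 283 201 209
[array([271.81578947, 183.13157895]), array([280.16216216, 204.7027027 ])] [0.61491424 0.00414585 0.19428427]
```

View pics/crop0.png

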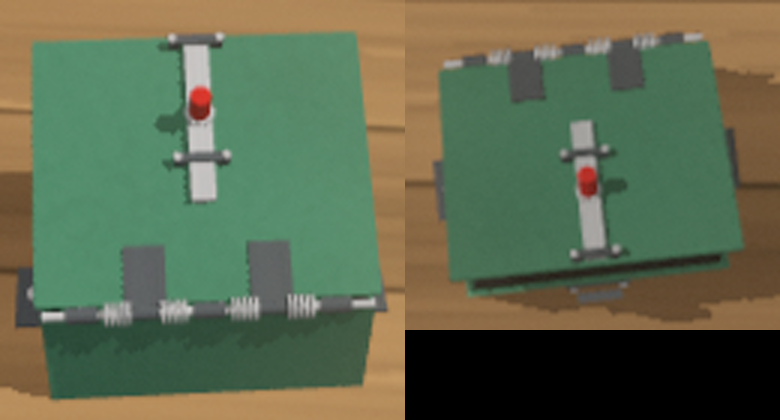

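The crops show the lid's four corners clearly, the knob, the straps, and the keeper as a dark strap below the free edge in the top view. I'll triangulate the corners.

Run:
```python
import cv2,numpy as np,pickle
d=pickle.load(open("d0.pkl","rb"))
P=[d[n]["K"]@d[n]["camera_from_world"][:3] for n in("scene","top")]
S=np.array([(33,43),(357,33),(35,305),(379,294)])/3+[205,150]-.33
T=(np.array([(742,247),(450,280),(707,40),(440,69)])-[405,0])/3+[220,145]-.33
X=cv2.triangulatePoints(P[0],P[1],S.T,T.T); X=(X[:3]/X[3]).T; print(X.round(4))
f=(X[0]+X[1])/2;b=(X[2]+X[3])/2; v=f-b; w=X[1]-X[0]+X[3]-X[2]
print("front",f,"back",b,"len",np.linalg.norm(v),"lid",np.arctan2(v[2],np.hypot(*v[:2])),"yaw",np.arctan2(-v[1],-v[0]),np.arctan2(-w[0],w[1]))
# bolt bar and plan: knob+keeper rays
c=d["top"];M=np.linalg.inv(c["camera_from_world"])
def ray(c,u,z):
    M=np.linalg.inv(c["camera_from_world"]);r=M[:3,:3]@np.linalg.inv(c["K"])@[*u,1];o=M[:3,3];return o+r*(z-o[2])/r[2]
for q in[(572,290),(627,287),(600,296)]: print("keeper",ray(c,((q[0]-405)/3+220,q[1]/3+145),.12))
```

```text
[[ 0.5598 -0.1265  0.1927]
 [ 0.5304  0.1181  0.1917]
 [ 0.7491 -0.1038  0.1173]
 [ 0.7218  0.1382  0.1148]]
front [ 0.54510067 -0.00417214  0.19223865] back [0.73545977 0.01717602 0.11605798] len 0.20614515518185325 lid 0.3785232506982039 yaw 0.11168009624529754 0.11572106585761444
keeper [0.5216784  0.01545534 0.12      ]
keeper [ 0.52472714 -0.03357259  0.12      ]
keeper [ 0.51653786 -0.00955341  0.12      ]
```

Estimates from the triangulation:

| Quantity | Value |
|---|---|
| Box yaw | about 0.114 rad |
| Lid angle | about 0.378 rad |
| Hinge pin | (0.7404, 0.0177, 0.111) |
| Knob | (0.615, 0.0037, 0.189) |

I'll fly above the knob with the jaws along the box's y.

Request:
play_rows:
  commands:
    - [0,0,4,0,0,0,7]
    - [0,0,4,0,0,0,6]
    - [2.67,-4.09,0,0,0,0.127,6]
    - [2.67,-4.09,0,0,0,0.127,6]
    - [2.67,-4.09,0,0,0,0.127,6]
    - [2.67,-4.09,0,0,0,0.127,6]
    - [2.67,-4.09,0,0,0,0,6]
    - [2.67,-4.09,0,0,0,0,6]
    - [2.67,-4.09,0,0,0,0,6]
    - [2.67,-4.09,0,0,0,0,6]
    - [2.67,-4.09,0,0,0,0,6]
    - [2.67,-4.09,0,0,0,0,6]
    - [2.67,-4.09,0,0,0,0,6]
    - [2.67,-4.09,0,0,0,0,6]
    - [2.67,-4.09,0,0,0,0,6]
    - [2.67,-4.09,0,0,0,0,6]
    - [0,0,0,0,0,0,6]
    - [0,0,0,0,0,0,6]
  grip_force: 40

```text
time: 2.35
ee_pos: [0.6139, 0.0049, 0.3021]
eef_rot: [0.666, 0.746, -0.0, -0.001]
ft_force: [-0.2, 1.0, 0.4]
width: 0.0596
```

```bash
cat > h.py <<'E'
from bench import r
import cv2,numpy as np
def red(n,fn=None):
    c=r.camera(n); i=c["img"].astype(int); m=((i[...,0]>110)&(i[...,1]<75)&(i[...,2]<75)).astype(np.uint8)
    if fn: cv2.imwrite("pics/"+fn,c["img"][:,:,::-1])
    k,l,s,ce=cv2.connectedComponentsWithStats(m); 
    for j in range(1,k):
        if s[j,4]>15: print(n,"red",s[j].tolist(),ce[j].round(1))
    return c
def st():
    s=r.read_state(); print({k:np.round(s[k],4).tolist() for k in("time","ee_pos","eef_rot","ft_force","width")})
def ray(c,u,z):
    M=np.linalg.inv(c["camera_from_world"]);v=M[:3,:3]@np.linalg.inv(c["K"])@[*u,1];o=M[:3,3];return o+v*(z-o[2])/v[2]
E
python3 - <<'E'
from h import *
c=red("wrist","w1.png"); st()
E
```

```text
wrist red [269, 185, 21, 39, 690] [279.  204.5]
{'time': 2.4, 'ee_pos': [0.6139, 0.0056, 0.3023], 'eef_rot': [0.6654, 0.7464, 0.0, -0.0005], 'ft_force': [0.2789, -0.5689, -0.4353], 'width': 0.0598}
```

View pics/w1.png

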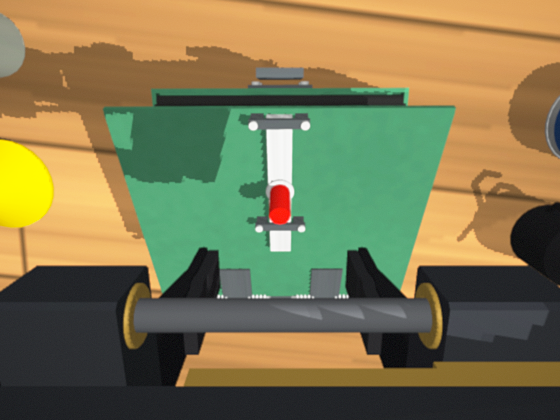

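The wrist view shows the knob centred between the fingers at (279,204) with clear space on both sides. The yaw also matches. I'll check the knob's offset with a ray.

Run:
```python
from h import *
c=red("wrist"); print(ray(c,(279,216),.203),ray(c,(279,189),.175),ray(c,(279,204),.19))
```

```text
wrist red [268, 185, 20, 39, 689] [277.8 204.3]
[0.61997921 0.00421971 0.203     ] [0.60674862 0.00250481 0.175     ] [0.61468316 0.0035197  0.19      ]
```

The knob is at (0.6147, 0.0035, 0.19). I'll go down with the tips just above the bolt bar and close.

Request:
play_rows:
  commands:
    - [0.1,-0.2,-2.5,0,0,0,4.5]
    - [0,0,-2.5,0,0,0,4.5]
    - [0,0,-2.5,0,0,0,4.5]
    - [0,0,-2,0,0,0,4.5]
    - [0,0,-1.5,0,0,0,4.5]
    - [0,0,-1,0,0,0,4.5]
    - [0,0,0,0,0,0,4.5]
    - [0,0,0,0,0,0,4.5]
  grip_force: 40

```text
time: 3.45
ee_pos: [0.6156, 0.0024, 0.1833]
eef_rot: [0.666, 0.746, 0.0, 0.0]
ft_force: [0.7, -0.2, 0.1]
width: 0.0449
```

Request:
play_rows:
  commands:
    - [0,0,0,0,0,0,2.5]
    - [0,0,0,0,0,0,1.2]
    - [0,0,0,0,0,0,1.0]
    - [0,0,0,0,0,0,1.0]
    - [0,0,0,0,0,0,1.0]
  grip_force: 40

```text
time: 4.08
ee_pos: [0.6152, 0.0026, 0.1826]
eef_rot: [0.666, 0.746, 0.0, -0.0]
ft_force: [-0.6, -0.0, 1.4]
width: 0.0145
```

Run:
```python
from h import *
c=r.camera("wrist"); cv2.imwrite("pics/w2.png",c["img"][:,:,::-1]); st();st()
```

```text
{'time': 4.125, 'ee_pos': [0.6152, 0.0026, 0.1827], 'eef_rot': [0.6659, 0.746, 0.0002, -0.0001], 'ft_force': [-0.2634, 0.9716, 0.5769], 'width': 0.0145}
{'time': 4.125, 'ee_pos': [0.6152, 0.0026, 0.1827], 'eef_rot': [0.6659, 0.746, 0.0002, -0.0001], 'ft_force': [-0.2634, 0.9716, 0.5769], 'width': 0.0145}
```

View pics/w2.png

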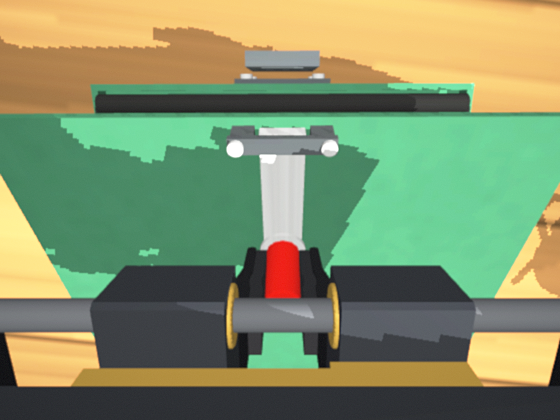

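The knob is gripped (width 14.5 mm) with the tips clear of the bar. I'll press the lid along its arc to about 0.05 rad in two parts.

Request:
play_rows:
  commands:
    - [-0.15,-0.017,-0.295,0,0,0,1.0]
    - [-0.15,-0.017,-0.295,0,0,0,1.0]
    - [-0.15,-0.017,-0.295,0,0,0,1.0]
    - [-0.15,-0.017,-0.295,0,0,0,1.0]
    - [-0.15,-0.017,-0.295,0,0,0,1.0]
    - [-0.15,-0.017,-0.295,0,0,0,1.0]
    - [-0.15,-0.017,-0.295,0,0,0,1.0]
    - [-0.15,-0.017,-0.295,0,0,0,1.0]
    - [0,0,0,0,0,0,1.0]
  grip_force: 45

```text
time: 5.25
ee_pos: [0.6036, 0.0012, 0.1591]
eef_rot: [0.666, 0.746, 0.001, 0.0]
ft_force: [1.0, 1.3, 3.1]
width: 0.0147
```

Request:
play_rows:
  commands:
    - [-0.09,-0.01,-0.268,0,0,0,1.0]
    - [-0.09,-0.01,-0.268,0,0,0,1.0]
    - [-0.09,-0.01,-0.268,0,0,0,1.0]
    - [-0.09,-0.01,-0.268,0,0,0,1.0]
    - [-0.09,-0.01,-0.268,0,0,0,1.0]
    - [-0.09,-0.01,-0.268,0,0,0,1.0]
    - [-0.09,-0.01,-0.268,0,0,0,1.0]
    - [0,0,0,0,0,0,1.0]
    - [0,0,0,0,0,0,1.0]

```text
time: 6.38
ee_pos: [0.5972, 0.0004, 0.1407]
eef_rot: [0.666, 0.746, 0.0, 0.0]
ft_force: [-0.7, 2.0, 5.7]
width: 0.0147
```

Run:
```python
from h import *
c=r.camera("wrist"); cv2.imwrite("pics/w3.png",c["img"][:,:,::-1]); st()
```

```text
{'time': 6.425, 'ee_pos': [0.5972, 0.0004, 0.1406], 'eef_rot': [0.6659, 0.746, 0.0004, 0.0002], 'ft_force': [-0.1026, 2.7199, 7.0253], 'width': 0.0149}
```

View pics/w3.png

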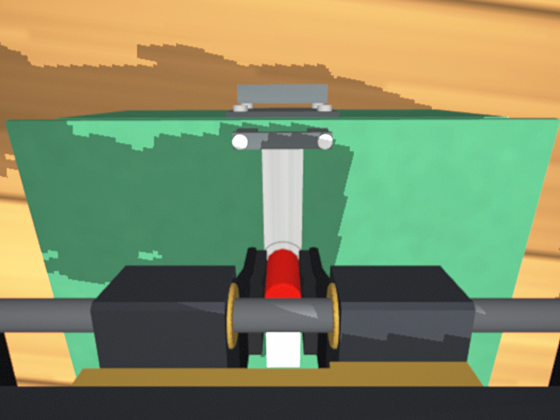

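The lid is near level, the knob is held with no slip, and the force is about 6 N, so it isn't on the seal yet. I'll ease it down while reading the force.

Request:
play_rows:
  commands:
    - [-0.03,0,-0.15,0,0,0,1.0]
    - [-0.03,0,-0.15,0,0,0,1.0]
    - [-0.03,0,-0.15,0,0,0,1.0]
    - [0,0,0,0,0,0,1.0]
    - [0,0,0,0,0,0,1.0]

```text
time: 7.05
ee_pos: [0.5961, 0.0003, 0.1362]
eef_rot: [0.666, 0.746, 0.0, 0.0]
ft_force: [-1.4, 2.2, 7.9]
width: 0.0151
```

Request:
play_rows:
  commands:
    - [-0.03,0,-0.15,0,0,0,1.0]
    - [0,0,0,0,0,0,1.0]
    - [0,0,0,0,0,0,1.0]

```text
time: 7.42
ee_pos: [0.5959, 0.0003, 0.1348]
eef_rot: [0.666, 0.746, 0.0, 0.0]
ft_force: [-1.7, 2.0, 8.4]
width: 0.0148
```

Request:
play_rows:
  commands:
    - [-0.03,0,-0.15,0,0,0,1.0]
    - [0,0,0,0,0,0,1.0]
    - [0,0,0,0,0,0,1.0]

```text
time: 7.8
ee_pos: [0.5956, 0.0003, 0.1333]
eef_rot: [0.666, 0.746, 0.0, 0.0]
ft_force: [-1.2, 1.6, 7.5]
width: 0.0146
```

Request:
play_rows:
  commands:
    - [-0.02,0,-0.15,0,0,0,1.0]
    - [0,0,0,0,0,0,1.0]
    - [0,0,0,0,0,0,1.0]

```text
time: 8.18
ee_pos: [0.5954, 0.0002, 0.1318]
eef_rot: [0.666, 0.746, 0.0, 0.0]
ft_force: [-1.5, 2.0, 8.1]
width: 0.0149
```

Request:
play_rows:
  commands:
    - [-0.02,0,-0.1,0,0,0,1.0]
    - [0,0,0,0,0,0,1.0]
    - [0,0,0,0,0,0,1.0]

```text
time: 8.55
ee_pos: [0.5952, 0.0002, 0.1309]
eef_rot: [0.666, 0.746, 0.0, 0.0]
ft_force: [-2.1, 0.2, 9.2]
width: 0.0149
```

Request:
play_rows:
  commands:
    - [-0.02,0,-0.1,0,0,0,1.0]
    - [0,0,0,0,0,0,1.0]
    - [0,0,0,0,0,0,1.0]

```text
time: 8.93
ee_pos: [0.5951, 0.0002, 0.1301]
eef_rot: [0.666, 0.746, 0.0, 0.0]
ft_force: [-1.8, 1.9, 10.1]
width: 0.0146
```

Run:
```python
from h import *
for n in("scene","top"): red(n)
c=r.camera("wrist"); cv2.imwrite("pics/w4.png",c["img"][:,:,::-1]); st()
```

```text
scene red [268, 189, 6, 12, 70] [270.5 194.3]
scene red [68, 219, 10, 5, 24] [ 72.6 220.5]
scene red [9, 220, 58, 8, 168] [ 38.4 223.7]
top red [186, 53, 4, 9, 22] [187.2  56.1]
top red [165, 70, 19, 4, 34] [176.2  72. ]
top red [156, 75, 43, 10, 106] [180.5  81.9]
{'time': 9.075, 'ee_pos': [0.5951, 0.0002, 0.1301], 'eef_rot': [0.666, 0.746, 0.0004, 0.0003], 'ft_force': [-3.037, 2.2333, 9.7125], 'width': 0.0146}
```

View pics/w4.png

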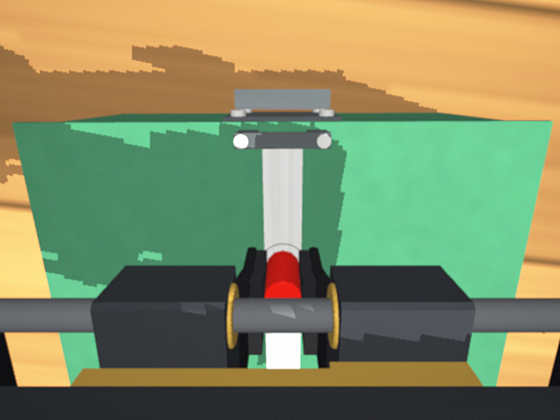

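The seal contact shows from z≈0.132, and the force is rising at about 1–2 N/mm. I'll go on to about level.

Request:
play_rows:
  commands:
    - [-0.02,0,-0.12,0,0,0,1.0]
    - [0,0,0,0,0,0,1.0]
    - [0,0,0,0,0,0,1.0]

```text
time: 9.45
ee_pos: [0.5951, 0.0002, 0.1292]
eef_rot: [0.666, 0.746, 0.001, 0.0]
ft_force: [-1.9, 1.2, 12.1]
width: 0.0147
```

Request:
play_rows:
  commands:
    - [-0.02,0,-0.1,0,0,0,1.0]
    - [0,0,0,0,0,0,1.0]
    - [0,0,0,0,0,0,1.0]

```text
time: 9.82
ee_pos: [0.5951, 0.0002, 0.1284]
eef_rot: [0.666, 0.746, 0.001, 0.001]
ft_force: [-1.6, 2.4, 13.7]
width: 0.015
```

Request:
play_rows:
  commands:
    - [0,0,0,0,0,0,1.0]
    - [0,0,0,0,0,0,1.0]

```text
time: 10.07
ee_pos: [0.5951, 0.0002, 0.1284]
eef_rot: [0.666, 0.746, 0.001, 0.001]
ft_force: [-2.9, 1.1, 12.4]
width: 0.015
```

Level is about z≈0.128 at about 13–14 N. Now I'll slide the bolt 9 mm, stopping short of the keeper.

Request:
play_rows:
  commands:
    - [-0.18,-0.02,0,0,0,0,1.0]
    - [-0.18,-0.02,0,0,0,0,1.0]
    - [-0.18,-0.02,0,0,0,0,1.0]
    - [-0.18,-0.02,0,0,0,0,1.0]
    - [-0.18,-0.02,0,0,0,0,1.0]
    - [0,0,0,0,0,0,1.0]
    - [0,0,0,0,0,0,1.0]

```text
time: 10.95
ee_pos: [0.587, -0.0007, 0.1287]
eef_rot: [0.666, 0.746, 0.001, 0.001]
ft_force: [1.5, 1.7, 13.0]
width: 0.0148
```

Request:
play_rows:
  commands:
    - [-0.1,-0.011,0,0,0,0,1.0]
    - [0,0,0,0,0,0,1.0]
    - [0,0,0,0,0,0,1.0]

```text
time: 11.32
ee_pos: [0.5861, -0.0009, 0.1287]
eef_rot: [0.666, 0.746, 0.002, 0.001]
ft_force: [2.6, 0.4, 12.4]
width: 0.0147
```

Run:
```python
from h import *
c=r.camera("wrist"); cv2.imwrite("pics/w5.png",cv2.resize(c["img"][60:290,170:400],None,fx=2.5,fy=2.5,interpolation=2)[:,:,::-1]); st()
```

```text
{'time': 11.375, 'ee_pos': [0.5861, -0.0008, 0.1288], 'eef_rot': [0.666, 0.746, 0.0016, 0.0014], 'ft_force': [1.7751, 1.5076, 11.7449], 'width': 0.0148}
```

View pics/w5.png

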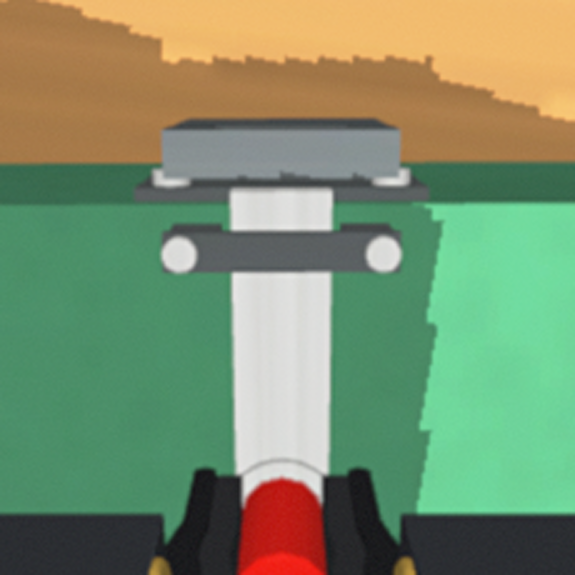

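The nose is almost at the keeper's face (nose at crop row ~188, just under the keeper plate). I'll push on gently in 1 mm steps and watch the push force.

Request:
play_rows:
  commands:
    - [-0.1,-0.011,-0.03,0,0,0,1.0]
    - [0,0,0,0,0,0,1.0]
    - [0,0,0,0,0,0,1.0]

```text
time: 11.75
ee_pos: [0.5852, -0.001, 0.1285]
eef_rot: [0.666, 0.746, 0.002, 0.002]
ft_force: [1.3, 1.6, 12.1]
width: 0.0149
```

Request:
play_rows:
  commands:
    - [-0.1,-0.011,0,0,0,0,1.0]
    - [0,0,0,0,0,0,1.0]
    - [0,0,0,0,0,0,1.0]

```text
time: 12.12
ee_pos: [0.5842, -0.0011, 0.1285]
eef_rot: [0.666, 0.746, 0.002, 0.001]
ft_force: [2.5, 1.9, 11.8]
width: 0.0148
```

Request:
play_rows:
  commands:
    - [-0.1,-0.011,0,0,0,0,1.0]
    - [0,0,0,0,0,0,1.0]
    - [0,0,0,0,0,0,1.0]

```text
time: 12.5
ee_pos: [0.5832, -0.0012, 0.1286]
eef_rot: [0.666, 0.746, 0.002, 0.002]
ft_force: [1.3, 1.4, 12.0]
width: 0.0147
```

Request:
play_rows:
  commands:
    - [-0.1,-0.011,0,0,0,0,1.0]
    - [0,0,0,0,0,0,1.0]
    - [0,0,0,0,0,0,1.0]

```text
time: 12.88
ee_pos: [0.5822, -0.0013, 0.1285]
eef_rot: [0.666, 0.746, 0.002, 0.002]
ft_force: [2.5, 0.8, 12.4]
width: 0.0148
```

Request:
play_rows:
  commands:
    - [-0.1,-0.011,0,0,0,0,1.0]
    - [0,0,0,0,0,0,1.0]
    - [0,0,0,0,0,0,1.0]

```text
time: 13.25
ee_pos: [0.5812, -0.0014, 0.1285]
eef_rot: [0.666, 0.746, 0.002, 0.002]
ft_force: [1.4, 1.1, 13.2]
width: 0.0148
```

Request:
play_rows:
  commands:
    - [-0.1,-0.011,0,0,0,0,1.0]
    - [0,0,0,0,0,0,1.0]
    - [0,0,0,0,0,0,1.0]

```text
time: 13.62
ee_pos: [0.5802, -0.0015, 0.1285]
eef_rot: [0.666, 0.746, 0.002, 0.001]
ft_force: [2.1, 0.9, 11.7]
width: 0.015
```

Run:
```python
from h import *
c=r.camera("wrist"); cv2.imwrite("pics/w6.png",cv2.resize(c["img"][60:290,170:400],None,fx=2.5,fy=2.5,interpolation=2)[:,:,::-1]); st()
```

```text
{'time': 13.675, 'ee_pos': [0.5802, -0.0016, 0.1285], 'eef_rot': [0.666, 0.7459, 0.0016, 0.0015], 'ft_force': [1.4889, 1.2057, 11.8875], 'width': 0.0149}
```

View pics/w6.png

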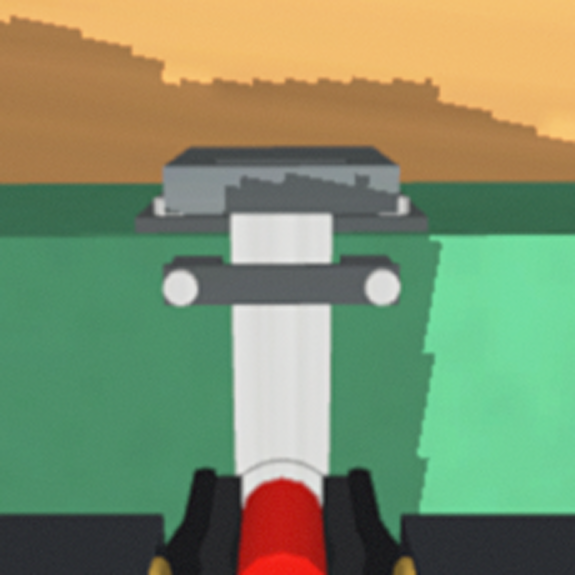

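There has been about 15 mm of travel at only about 2 N, and the nose disappears under the keeper's edge (crop row 213). It appears to be entering the slot. I'll push on in small steps.

Request:
play_rows:
  commands:
    - [-0.1,-0.011,0,0,0,0,1.0]
    - [-0.1,-0.011,0,0,0,0,1.0]
    - [0,0,0,0,0,0,1.0]
    - [0,0,0,0,0,0,1.0]

```text
time: 14.18
ee_pos: [0.5782, -0.0018, 0.1285]
eef_rot: [0.666, 0.746, 0.002, 0.001]
ft_force: [1.8, 0.8, 12.6]
width: 0.0148
```

Request:
play_rows:
  commands:
    - [-0.1,-0.011,0,0,0,0,1.0]
    - [-0.1,-0.011,0,0,0,0,1.0]
    - [0,0,0,0,0,0,1.0]
    - [0,0,0,0,0,0,1.0]

```text
time: 14.68
ee_pos: [0.5762, -0.002, 0.1285]
eef_rot: [0.666, 0.746, 0.002, 0.001]
ft_force: [1.7, 0.4, 12.4]
width: 0.0148
```

Request:
play_rows:
  commands:
    - [-0.1,-0.011,0,0,0,0,1.0]
    - [-0.1,-0.011,0,0,0,0,1.0]
    - [0,0,0,0,0,0,1.0]
    - [0,0,0,0,0,0,1.0]

```text
time: 15.18
ee_pos: [0.5742, -0.0022, 0.1284]
eef_rot: [0.666, 0.746, 0.002, 0.001]
ft_force: [1.1, 1.5, 11.8]
width: 0.0147
```

About 21 mm of travel with no resistance, so it is through the slot. On to the end stop, slowing near the end.

Request:
play_rows:
  commands:
    - [-0.1,-0.011,0,0,0,0,1.0]
    - [-0.1,-0.011,0,0,0,0,1.0]
    - [-0.1,-0.011,0,0,0,0,1.0]
    - [-0.1,-0.011,0,0,0,0,1.0]
    - [-0.1,-0.011,0,0,0,0,1.0]
    - [-0.1,-0.011,0,0,0,0,1.0]
    - [-0.1,-0.011,0,0,0,0,1.0]
    - [0,0,0,0,0,0,1.0]

```text
time: 16.18
ee_pos: [0.5671, -0.0031, 0.1284]
eef_rot: [0.666, 0.746, 0.002, 0.001]
ft_force: [1.8, 1.2, 11.7]
width: 0.015
```

Request:
play_rows:
  commands:
    - [-0.07,-0.008,0,0,0,0,1.0]
    - [0,0,0,0,0,0,1.0]
    - [0,0,0,0,0,0,1.0]

```text
time: 16.55
ee_pos: [0.5664, -0.0031, 0.1284]
eef_rot: [0.666, 0.746, 0.001, 0.001]
ft_force: [1.5, 1.0, 12.3]
width: 0.0149
```

Request:
play_rows:
  commands:
    - [-0.07,-0.008,0,0,0,0,1.0]
    - [0,0,0,0,0,0,1.0]
    - [0,0,0,0,0,0,1.0]

```text
time: 16.92
ee_pos: [0.5658, -0.0032, 0.1284]
eef_rot: [0.666, 0.746, 0.002, 0.001]
ft_force: [2.8, 1.4, 11.9]
width: 0.0148
```

Request:
play_rows:
  commands:
    - [-0.07,-0.008,0,0,0,0,1.0]
    - [0,0,0,0,0,0,1.0]
    - [0,0,0,0,0,0,1.0]

```text
time: 17.3
ee_pos: [0.5653, -0.0033, 0.1284]
eef_rot: [0.666, 0.746, 0.002, 0.002]
ft_force: [3.6, 1.0, 10.8]
width: 0.0151
```

Request:
play_rows:
  commands:
    - [-0.07,-0.008,0,0,0,0,1.0]
    - [0,0,0,0,0,0,1.0]
    - [0,0,0,0,0,0,1.0]

```text
time: 17.68
ee_pos: [0.5653, -0.0033, 0.1286]
eef_rot: [0.666, 0.746, 0.002, 0.002]
ft_force: [5.6, 0.9, 9.8]
width: 0.015
```

Motion stopped at 30 mm of travel with the push force rising, so that is the end stop. One last light nudge, then I'll ease the lid up onto the bolt and release.

Request:
play_rows:
  commands:
    - [-0.05,-0.006,0,0,0,0,1.0]
    - [0,0,0,0,0,0,1.0]
    - [0,0,0,0,0,0,1.0]

```text
time: 18.05
ee_pos: [0.5653, -0.0032, 0.1288]
eef_rot: [0.666, 0.746, 0.003, 0.003]
ft_force: [8.2, 1.4, 9.4]
width: 0.0146
```

Request:
play_rows:
  commands:
    - [0,0,0.05,0,0,0,1.0]
    - [0,0,0.05,0,0,0,1.0]
    - [0,0,0,0,0,0,1.0]
    - [0,0,0,0,0,0,1.0]

```text
time: 18.55
ee_pos: [0.5653, -0.0033, 0.1293]
eef_rot: [0.666, 0.746, 0.003, 0.003]
ft_force: [11.3, 1.4, 4.2]
width: 0.0149
```

The vertical load is passing to the keeper. I'll relieve the push and open the fingers.

Request:
play_rows:
  commands:
    - [0.06,0.007,0.02,0,0,0,1.0]
    - [0,0,0,0,0,0,1.0]
    - [0,0,0,0,0,0,1.0]

```text
time: 18.92
ee_pos: [0.5653, -0.0033, 0.1293]
eef_rot: [0.666, 0.746, 0.002, 0.002]
ft_force: [8.7, 1.3, 5.2]
width: 0.0144
```

Request:
play_rows:
  commands:
    - [0,0,0,0,0,0,2.0]
    - [0,0,0,0,0,0,3.0]
    - [0,0,0,0,0,0,4.0]
    - [0,0,0,0,0,0,4.5]
    - [0,0,0,0,0,0,4.5]
    - [0,0,2,0,0,0,4.5]
    - [0,0,3,0,0,0,4.5]
    - [0,0,4,0,0,0,4.5]
    - [0,0,4,0,0,0,4.5]
    - [0,0,3,0,0,0,4.5]
    - [0,0,0,0,0,0,4.5]
    - [0,0,0,0,0,0,4.5]

```text
time: 20.42
ee_pos: [0.5624, -0.0032, 0.2871]
eef_rot: [0.666, 0.746, -0.0, -0.0]
ft_force: [-0.3, 0.4, 0.3]
width: 0.0452
```

Run:
```python
from h import *
c=red("wrist"); i=c["img"]; print(ray(c,(279,204),.136))
cs=r.camera("scene"); cv2.imwrite("pics/f1.png",np.hstack([cv2.resize(i[:300],(400,214)),cv2.resize(cs["img"][:,:],(400,300))[:214]])[:,:,::-1])
cv2.imwrite("pics/f1.png",np.vstack([i[0:300],cs["img"][100:290]])[:,:,::-1]); st()
```

```text
wrist red [273, 184, 18, 24, 354] [281.8 195.6]
[ 0.57454087 -0.00439554  0.136     ]
{'time': 20.525, 'ee_pos': [0.5622, -0.0032, 0.2867], 'eef_rot': [0.6659, 0.746, -0.0007, -0.0006], 'ft_force': [0.0666, -0.0054, -0.2902], 'width': 0.0451}
```

View pics/f1.png

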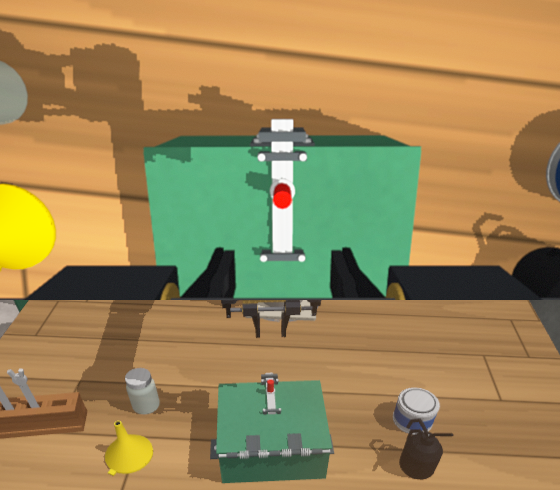

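The lid lies level with no hand on it. The bolt's nose shows about 10 mm beyond the keeper (wrist rows 120–131), and the bystanders stand where they were. I'll hand in.

```bash
python3 -c "
from bench import r
print(r.close_job())"
```

```text
the job is handed in; nothing more can be done
None
```

The lid is shut and stays shut: the bolt is fully home through the keeper, and I handed the job in at about 20.5 s with the robot clear.

- **Pressing the lid:** I gripped the knob and pressed the lid along its arc. It met the rubber at TCP z≈0.132, and I stopped at about level. The highest force I read was 13.7 N, well short of bottoming the rubber.
- **Shooting the bolt:** The nose slid into the keeper without butting, so I never had to ease the lid up or down. The push stayed at about 1–3 N, in line with the bolt's own friction. Travel stopped at about 30 mm and the push rose to 8 N, which is the end stop.
- **Letting go:** When I eased the lid up 0.5 mm, the downward load fell from about 9 N to 4 N as the keeper took it. A leftover forward push of about 11 N against the stop showed up then. I eased it to about 9 N before opening the fingers.
- **Last checks:** With the gripper about 16 cm above, the pictures show the lid level and the nose about 10 mm past the keeper. The tin, funnel, jar and pump can stand where they were, and the tool force reads about zero.
- **One disagreement:** A rough camera check put the knob about 9 mm short of its expected place (x 0.575 against 0.5655). It used a guessed pixel and height, so I trusted the felt end stop and the visible nose instead.

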